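# Setting a spice mill's grind dial against its backlash

### The arm

A 6-joint arm with a two-finger parallel gripper is mounted at the origin on the work surface. World frame = base frame: x ahead of the robot, y to its left, z up, the work surface at z = 0. Lengths are in mm, angles in rad, forces in N, time in s.
With the tool pointing down it reaches from about 300 to 775 mm from the base axis. Payload 14.6 kg.
Tool frame: the origin (TCP) lies on the centre line of the jaws, within the pads' length; the fingertips stand ahead of it and the grasp point (between the pads) is the TCP (manip.tip_reach is the z of the fingertips in the tool frame, in mm); z points along the fingers, y is the direction in which the jaws open and shut (so a half turn about z gives the same grasp; the last joint's range is limited). The gripper opens to 94 mm and grips with 3 to 60 N. Pads are 16 mm wide; open, the fingers measure 119 mm over their backs; the gripper's body (75 mm by 177 mm) begins 78 mm behind the grasp point.
Start: joints at [-1.235, 0.3, 1.521, -0, 1.321, -0.067], TCP at [215.59, -505.975, 224.446] pointing down, gripper open.
Joint ranges: [-3.03, 3.03], [-0.79, 2.21], [0.23, 2.52], [-1.04, 4.18], [0, 3.07], [-2.55, 2.55]. Speed limits (rad/s): [2.22, 2.22, 2.57, 3.14, 3.14, 3.14].

### API

Orientations are given as [roll, pitch, yaw] about the fixed x, y, z axes, in that order (R = Rz(yaw) Ry(pitch) Rx(roll)).
In Python, from cell import manip, camera, search_frame, masks_of, tip_of gives the robot as it stands.
- The arm moves only by the tool send_rows, never from a script. Its argument "plan" is a list of rows, each an object with "travel": the shift along the tool's x, y, z in mm, a list of three; "delta_rot": the turn, a rotation vector about the tool's x, y, z in degrees, a list of three; "fingers": the gripper's target within -1 to 1 (shut at 1, half-way at 0, fully open at -1). In form: [{"travel": [dx, dy, dz], "delta_rot": [wx, wy, wz], "fingers": fingers}, ...]. A call has 1 to 20 rows; each row shifts and turns the commanded pose from where the row before left it, along the tool's axes as they then stand; what a row does not reach is not made up. A row lasts 1/8 s, in which the tool goes at most 62.5 mm and 10.7 degrees, less where a joint would pass 70% of its speed; a pose out of reach is approached as far as the arm can. A call is refused whole if a number of a shift passes 62.5 or a number of a turn 10.7, either way. A call with a gripper value outside its range is refused whole. The fingers move at their own pace and stop on an object; "grip_force" is the grip in N (left out, the last holds). Time passes only in rows, so rows that do not move let the fingers close. It gives the time, the measured TCP pose, the force and the opening at its end, in the units of the state.
- manip.read_state(): the state, without advancing time (a new reading comes with each control period).
- camera(name): name is "side" or "top" or "wrist"; returns a dict with "color" (400x640x3 uint8, red, green, blue), "z_map" (400x640 float32, mm along the optical axis (not along the pixel's ray), 0 where there is no reading), "fov_y" (degrees; the focal length in pixels is half the picture's height over the tangent of half this angle, whatever the lens; pixels are square), "cx", "cy" (the principal point, pixels), "k1" (the pictures are not rectified: a ray, as slopes to the right and down, at radius r is drawn at 1 + k1 r^2 times it, then the intrinsics apply), "world_from_camera" (4x4, takes a point from camera to world coordinates); the wrist camera has in their place "tool_from_camera" (4x4, takes a point from camera to tool coordinates, whose origin is the TCP and whose axes are the flange's). Camera axes: x right, y up, looking along -z (the intrinsics and any distortion apply to the point x, -y, -z); pixel columns grow to the right and rows downward; lengths in mm; the calibration is good to about 2 mm. A picture is of the moment at which its call begins: read the wrist's pose just before it.
- manip.sign_off(): hands the job in, once; it reports no verdict.
Trained networks look in the newest picture that a camera, given by its name, has taken for a name from the list of things; names that differ only in an ending like _2 or _b are one class to them, and where a whole thing is asked for, a point or a joint stands for the part that bears it (a point fixed in the world has none). Each returns a list of dicts, best first, with "confidence" (0 to 1); they miss things now and then, are a little off and sometimes report something else, mostly with a low value. They report only what shows in the picture. A call takes as long as a camera call.
- search_frame(name, camera): "at" ([x, y, z] in mm, in the coordinates of the camera as it stood for that picture, good to about 4 mm: the middle of the surface that is visible of it).
- masks_of(name, camera): "region" (400x640 bool, what is visible of it).
- tip_of(name, camera): "at" ([x, y, z] in mm, in the coordinates of the camera as it stood for that picture, good to about 4 mm: a listed point, or the origin of a listed thing).
The state is a dict: "clock": time; "joints": joint angles; "qd": joint speeds; "effort": joint torques, N m; "eef_pos": TCP position; "eef_rot": TCP orientation; "wrist_force": force on the tool from outside, world axes, zero at the start; "moment": the same for the moment, N m; "finger_gap": finger opening in mm.
Only numpy, scipy, OpenCV 4.12 (cv2) and the standard library are available. Lean on these libraries where they do the work, as an engineer would, in place of code of your own. Each camera call takes 0.05 s, during which the arm holds its last target. There are 200 camera calls.

### The job

On the spice mill with the blue tape, set the red grind arrow to the yellow clip. Its screw has slack, so turn the black knob clockwise (seen from above) until the arrow is about 20 degrees past the clip, then bring it back anticlockwise so that it stops at the clip with the slack taken up that way, and let go of the knob. Leave the dial of the mill with the green tape as it is.

Things in the scene. Friction and masses are not known exactly. Their poses are not given: they have to be found in the camera images.
- blue_mill: The mill to set, fixed to the table: round steel bench mill, drum 166 mm across, with a blue tape band and blue tape on its hopper's lid (hopper 125 mm out to the mill's -x side). On top a white scale disc 190 mm across, its face 120 mm above the table. Origin: centre of its underside, on the knob's vertical axis; z up.
- blue_grip (a point): Grip point of its knob, on the turning axis: a black upright bar 56 mm long, 16 thick, on a round base of 30 mm radius. Bar top 19 mm above this point, base's top face 26 mm below it. x: along the bar to the end with a white line; y: across it; z up. The knob carries the red arrow (0.17 N m) after up to 0.2 rad of easy slack (0.02 N m). Both stay where left.
- blue_tip (a point): Tip of its flat red arrow, 70 mm out from the knob's axis, 39 mm below the grip point. The arrow points as the bar's x axis does, within 0.1 rad (the slack). It starts 0.35 to 0.8 rad anticlockwise (from above) of the clip and can go 0.6 rad past the clip clockwise. x: outward along the arrow.
- blue_mark (a point): Where the arrow's tip lies when it points exactly at the yellow clip (12 mm wide, 22 mm long, on the disc's rim, its inner end 6 mm outside this point). 70 mm out from the knob's axis; stays still. x: outward from the axis; y: to the anticlockwise side (from above); z up.
- blue_knob (a joint): Angle (rad) of the blue mill's knob within its slack, relative to the arrow: +0.1 at the anticlockwise end, where it pushes the arrow anticlockwise; -0.1 at the clockwise end.
- green_tip (a point): Tip of the red arrow on the other mill, of the same build but with green tape: to be left as it is. 70 mm out from that knob's axis; x: outward along the arrow.

How it is judged:
By the outcome, as a careful person would: the job done as asked, in the order asked, and still so for the second after the job is handed in, with the robot touching nothing.
It also fails if it takes over 35 s, if anything falls off the work surface, if the arm or the gripper's body presses on something with over 40 N, if the wrist force passes 120 N, or if a joint passes its speed limit or range.

## Working session

There is one attempt and no reset: what is moved stays moved. The work goes in short steps, Python scripts to look and compute and a tool call to move; the robot and the scene stay as the last step left them, time stands still between calls to the robot, and variables do not carry over. Pictures are saved under pics/ and viewed, about 8 in all and at most 12, crops included, and the job is handed in when it is done.

Besides the shell and the picture viewer there is one more tool, called by a JSON object that holds its "api" and its "payload", one argument or row to a line. send_rows: Moves the arm, as the interface text tells. Its arguments: {"type":"object","properties":{"plan":{"type":"array"},"grip_force":{"type":"number"}},"required":["plan"]}

```bash
ls; mkdir -p pics
cat > h.py <<'E'
import numpy as np, cv2
from cell import manip, camera, search_frame, masks_of, tip_of
from scipy.spatial.transform import Rotation as R
def toolT():
    s=manip.read_state(); T=np.eye(4); T[:3,:3]=R.from_euler('xyz',s['eef_rot']).as_matrix(); T[:3,3]=s['eef_pos']; return T
def shot(n):
    T=toolT(); c=camera(n)
    c['W']=np.array(c['world_from_camera']) if n!='wrist' else T@np.array(c['tool_from_camera'])
    return c
def w(c,p): return (c['W']@np.append(p,1))[:3]
def save(c,f,crop=None,k=1):
    im=c['color'][:,:,::-1]
    if crop: im=im[crop[1]:crop[3],crop[0]:crop[2]]
    cv2.imwrite(f,cv2.resize(im,None,fx=k,fy=k,interpolation=cv2.INTER_CUBIC))
def K(c):
    f=200/np.tan(np.radians(c['fov_y'])/2); return f
def pix2plane(c,u,v,z):
    f=K(c); d=np.array([(u-c['cx'])/f,(v-c['cy'])/f]); s=d.copy()
    for _ in range(20): s=d/(1+c['k1']*(s@s))
    r=c['W'][:3,:3]@np.array([s[0],-s[1],-1]); o=c['W'][:3,3]
    return o+r*(z-o[2])/r[2]
E
python3 - <<'E'
from h import *
print(manip.read_state(), manip.tip_reach)
for n in ['top','side','wrist']:
    c=shot(n); save(c,f'pics/{n}0.png')
    print(n,c['fov_y'],c['k1'],c['W'][:3,3].round())
    for t in ['blue_mill','blue_grip','blue_tip','blue_mark','green_tip']:
        print(t,[(w(c,d['at']).round(1).tolist(),round(d['confidence'],2)) for d in tip_of(t,n)])
E
```

```text
pics
{'clock': 0.0, 'joints': array([-1.23457814e+00,  3.00508520e-01,  1.52155905e+00,  4.14610509e-05,
        1.32068893e+00, -6.65985695e-02]), 'qd': array([ 6.88474750e-04, -6.17656742e-04, -8.67091196e-04,  1.33014607e-03,
        8.65537086e-05,  1.28154277e-03]), 'effort': array([ 1.62200326e-03, -5.31812596e+01, -3.52739310e+01,  7.08523672e-02,
        2.44183140e-02, -1.23722170e-04]), 'eef_pos': array([ 215.5378552 , -505.75865377,  223.87510611]), 'eef_rot': array([-3.14043406e+00, -1.17523269e-04,  4.02806405e-01]), 'wrist_force': array([-0.27894942, -0.12907148, -0.07473215]), 'moment': array([ 0.01967013, -0.02264705,  0.01081167]), 'finger_gap': 94.02592429620773} 19.0
top 50.0342349954475 -0.03739288799937427 [485.  -4. 877.]
blue_mill [([566.3, -201.3, 166.9], 0.53)]
blue_grip [([565.1, -200.6, 165.1], 0.92)]
blue_tip [([613.0, -152.7, 120.6], 0.86)]
blue_mark []
green_tip [([616.4, 159.6, 124.5], 0.9)]
side 42.014268735611545 -0.16152082372872598 [316. 608. 879.]
blue_mill [([564.7, -208.5, 0.7], 0.88)]
blue_grip [([566.0, -204.6, 161.5], 0.97), ([636.4, -188.3, 119.6], 0.49)]
blue_tip [([616.6, -153.8, 119.1], 0.6)]
blue_mark [([637.9, -189.2, 115.7], 0.67)]
green_tip [([622.7, 162.3, 122.7], 0.81)]
wrist 61.5746678329987 -0.05892945457208548 [ 294. -473.  385.]
blue_mill []
blue_grip []
blue_tip []
blue_mark []
green_tip []
```

View pics/top0.png

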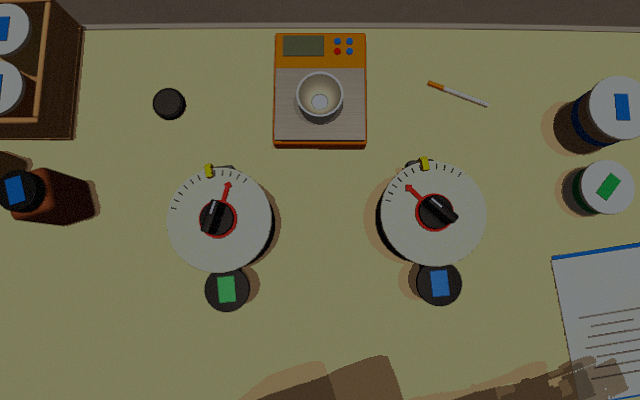

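View pics/side0.png

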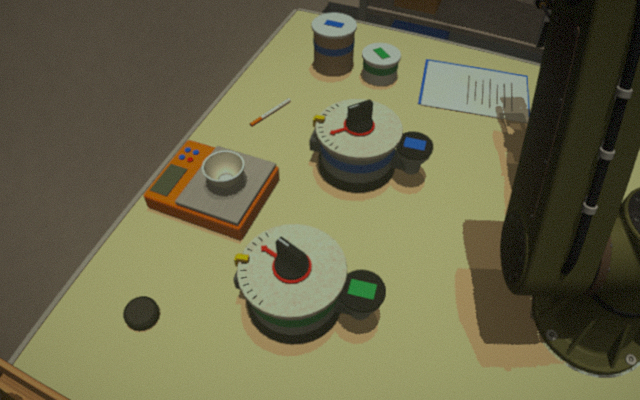

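```bash
cat >> h.py <<'E'
def meas(c,C=np.array([566,-203.])):
    hsv=cv2.cvtColor(c['color'],cv2.COLOR_RGB2HSV); H,S,V=[hsv[...,i].astype(int) for i in range(3)]
    def pts(m,z,r0,r1):
        v,u=np.nonzero(m); P=np.array([pix2plane(c,a,b,z) for a,b in zip(u,v)])[:,:2]-C
        r=np.hypot(*P.T); return P[(r>r0)&(r<r1)]
    red=pts(((H<8)|(H>172))&(S>150)&(V>60),124,0,85)
    yel=pts((H>20)&(H<34)&(S>170)&(V>100),126,70,115)
    far=red[np.hypot(*red.T)>38]
    a=np.degrees(np.arctan2(*far.mean(0)[::-1])); b=np.degrees(np.arctan2(*yel.mean(0)[::-1]))
    print('red n',len(red),len(far),'tip r',np.hypot(*far.T).max().round(1),'arrow',a.round(2),'| clip n',len(yel),'r',np.hypot(*yel.mean(0)).round(1),'ang',b.round(2),'diff',(a-b).round(2))
    return red,yel
def disc(c,z=120,C=np.array([566,-203.])):
    hsv=cv2.cvtColor(c['color'],cv2.COLOR_RGB2HSV)
    m=((hsv[...,1]<60)&(hsv[...,2]>120)).astype(np.uint8)
    cs,_=cv2.findContours(m,cv2.RETR_EXTERNAL,cv2.CHAIN_APPROX_NONE)
    for k in cs:
        if cv2.contourArea(k)<4000: continue
        P=np.array([pix2plane(c,p[0][0],p[0][1],z)[:2] for p in cv2.convexHull(k)]) 
        A=np.c_[2*P,np.ones(len(P))]; s=np.linalg.lstsq(A,(P**2).sum(1),rcond=None)[0]
        print('disc',s[:2].round(1),'R',np.sqrt(s[2]+s[:2]@s[:2]).round(1))
E
python3 - <<'E'
from h import *
for n in ['top','side']:
    c=shot(n); disc(c); meas(c)
E
```

```text
disc [ 409.3 -501.4] R 110.6
disc [551.2 179.7] R 93.7
disc [ 565.7 -204.3] R 93.8
red n 287 78 tip r 67.5 arrow 44.89 | clip n 82 r 89.0 ang 9.19 diff 35.7
disc [550.9 179.6] R 94.1
disc [752.8  46.2] R 98.1
red n 157 34 tip r 65.3 arrow 44.4 | clip n 37 r 89.8 ang 7.48 diff 36.93
```

{"api": "send_rows", "payload": {
  "plan": [
    {"travel":[36,-11,-4],"delta_rot":[0,0,0],"fingers":-1},
    {"travel":[36,-11,-4],"delta_rot":[0,0,0],"fingers":-1},
    {"travel":[36,-11,-4],"delta_rot":[0,0,0],"fingers":-1},
    {"travel":[36,-11,-4],"delta_rot":[0,0,0],"fingers":-1},
    {"travel":[36,-11,-4],"delta_rot":[0,0,0],"fingers":-1},
    {"travel":[36,-11,-4],"delta_rot":[0,0,0],"fingers":-1},
    {"travel":[36,-11,-4],"delta_rot":[0,0,0],"fingers":-1},
    {"travel":[36,-11,-4],"delta_rot":[0,0,0],"fingers":-1},
    {"travel":[36,-11,-4],"delta_rot":[0,0,0],"fingers":-1},
    {"travel":[36,-11,-4],"delta_rot":[0,0,0],"fingers":-1},
    {"travel":[0,0,0],"delta_rot":[0,0,-7.3],"fingers":-1},
    {"travel":[0,0,0],"delta_rot":[0,0,-7.3],"fingers":-1},
    {"travel":[0,0,0],"delta_rot":[0,0,-7.3],"fingers":-1},
    {"travel":[0,0,0],"delta_rot":[0,0,0],"fingers":-1}
  ]
}}

```text
clock: 2.75
eef_pos: [503.7, -263.6, 264.4]
eef_rot: [-3.142, 0.0, 0.784]
wrist_force: [-0.1, 0.1, 0.2]
finger_gap: 94.3
```

```bash
cat > look.py <<'E'
import sys
from h import *
c=shot('wrist'); save(c,sys.argv[1])
s=manip.read_state(); print(s['clock'],s['eef_pos'].round(1),np.degrees(s['eef_rot']).round(2),s['finger_gap'],s['joints'].round(2))
for t in ['blue_grip','blue_tip','blue_mark']:
    print(t,[(w(c,d['at']).round(1).tolist(),round(d['confidence'],2)) for d in tip_of(t,'wrist')])
disc(c); meas(c,np.array([565.7,-204.]))
f=K(c); m=masks_of('blue_grip','wrist')
print([(d['confidence'],d['region'].sum()) for d in m])
# bar top points by depth
z=c['z_map']; v,u=np.nonzero((z>0))
d=np.c_[(u-c['cx'])/f,(v-c['cy'])/f]; q=d.copy()
for _ in range(10): q=d/(1+c['k1']*(q**2).sum(1))[:,None]
Z=z[v,u]; P=np.c_[q[:,0]*Z,-q[:,1]*Z,-Z]@c['W'][:3,:3].T+c['W'][:3,3]
r=np.hypot(P[:,0]-565.7,P[:,1]+204)
print('disc z',np.median(P[(r>60)&(r<68),2]))
b=P[(r<45)&(P[:,2]>165)]
print('bar n',len(b),'top z',np.percentile(b[:,2],[50,95]))
b=b[b[:,2]>np.percentile(b[:,2],95)-5]
rect=cv2.minAreaRect(b[:,:2].astype(np.float32)); print('bar',rect)
E
python3 look.py pics/w1.png
```

```text
2.8 [ 503.7 -263.6  264.4] [-180.      0.     44.82] 94.06749358856814 [-0.55  0.31  1.41  0.    1.42  0.24]
blue_grip [([569.8, -199.5, 160.1], 0.66)]
blue_tip [([614.2, -153.4, 126.3], 0.71)]
blue_mark [([635.8, -191.3, 121.4], 0.89)]
disc [ 567.9 -203.7] R 93.0
red n 1177 412 tip r 70.5 arrow 43.76 | clip n 281 r 87.2 ang 9.78 diff 33.97
[(0.61, np.int64(4382))]
disc z 358.003733750823
bar n 1828 top z [181.18142541 182.49291604]
bar ((567.0121459960938, -204.17266845703125), (55.578948974609375, 16.06329917907715), 49.45332336425781)
```

View pics/w1.png

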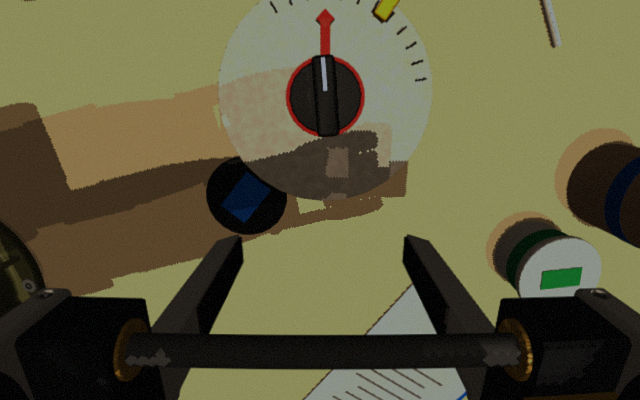

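{"api": "send_rows", "payload": {
  "plan": [
    {"travel":[43.3,1,0],"delta_rot":[0,0,0],"fingers":-1},
    {"travel":[43.3,1,0],"delta_rot":[0,0,0],"fingers":-1},
    {"travel":[0,0,20],"delta_rot":[0,0,-4.7],"fingers":-1},
    {"travel":[0,0,30],"delta_rot":[0,0,0],"fingers":-1},
    {"travel":[0,0,30],"delta_rot":[0,0,0],"fingers":-1},
    {"travel":[0,0,19],"delta_rot":[0,0,0],"fingers":-1},
    {"travel":[0,0,0],"delta_rot":[0,0,0],"fingers":-1},
    {"travel":[0,0,0],"delta_rot":[0,0,0],"fingers":-1}
  ]
}}

```text
clock: 4.0
eef_pos: [566.7, -204.0, 166.5]
eef_rot: [3.14, -0.0, 0.867]
wrist_force: [-0.2, -0.0, 1.1]
finger_gap: 94.0
```

```bash
python3 look.py pics/w2.png
```

```text
4.05 [ 566.7 -204.1  166.6] [ 1.7991e+02 -3.0000e-02  4.9660e+01] 93.84598859737815 [-0.41  0.46  1.43 -0.    1.24  0.3 ]
blue_grip [([566.7, -199.6, 161.1], 0.6)]
blue_tip [([617.5, -155.0, 121.8], 0.91)]
blue_mark [([632.1, -191.4, 121.9], 0.64)]
disc [ 602.8 -163.1] R 46.6
red n 1746 712 tip r 70.4 arrow 44.0 | clip n 831 r 90.7 ang 9.55 diff 34.45
[(0.86, np.int64(8117))]
disc z 256.4063675862949
bar n 13530 top z [261.19798904 263.48972969]
bar ((582.99072265625, -184.00241088867188), (8.51840877532959, 76.8096694946289), 49.57759475708008)
```

View pics/w2.png

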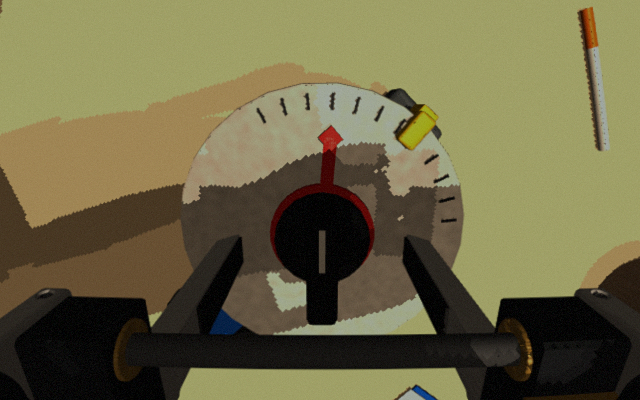

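{"api": "send_rows", "payload": {
  "plan": [
    {"travel":[0,0,0],"delta_rot":[0,0,0],"fingers":1},
    {"travel":[0,0,0],"delta_rot":[0,0,0],"fingers":1},
    {"travel":[0,0,0],"delta_rot":[0,0,0],"fingers":1},
    {"travel":[0,0,0],"delta_rot":[0,0,0],"fingers":1},
    {"travel":[0,0,0],"delta_rot":[0,0,0],"fingers":1},
    {"travel":[0,0,0],"delta_rot":[0,0,0],"fingers":1},
    {"travel":[0,0,0],"delta_rot":[0,0,0],"fingers":1},
    {"travel":[0,0,0],"delta_rot":[0,0,0],"fingers":1}
  ],
  "grip_force": 30
}}

```text
clock: 5.25
eef_pos: [566.3, -203.8, 165.4]
eef_rot: [-3.142, 0.0, 0.867]
wrist_force: [0.2, -0.4, -1.0]
finger_gap: 17.2
```

{"api": "send_rows", "payload": {
  "plan": [
    {"travel":[0,0,0],"delta_rot":[0,0,7],"fingers":1},
    {"travel":[0,0,0],"delta_rot":[0,0,7],"fingers":1},
    {"travel":[0,0,0],"delta_rot":[0,0,7],"fingers":1},
    {"travel":[0,0,0],"delta_rot":[0,0,7],"fingers":1},
    {"travel":[0,0,0],"delta_rot":[0,0,7],"fingers":1},
    {"travel":[0,0,0],"delta_rot":[0,0,7],"fingers":1},
    {"travel":[0,0,0],"delta_rot":[0,0,0],"fingers":1},
    {"travel":[0,0,0],"delta_rot":[0,0,0],"fingers":1}
  ]
}}

```text
clock: 6.25
eef_pos: [566.4, -204.0, 165.5]
eef_rot: [3.141, -0.0, 0.137]
wrist_force: [1.8, -2.7, -1.2]
finger_gap: 15.6
```

```bash
python3 look.py pics/w3.png; python3 -c "
from h import *
s=manip.read_state();print(s['moment'],s['wrist_force'])
c=shot('top');meas(c,np.array([566.,-204.]))"
```

```text
6.3 [ 566.4 -204.1  165.5] [ 1.7998e+02 -2.0000e-02  7.8000e+00] 15.66216248656448 [-0.41  0.47  1.43 -0.    1.24  1.03]
blue_grip [([566.7, -199.6, 158.5], 0.82)]
blue_tip []
blue_mark [([638.2, -189.9, 123.5], 0.73)]
disc [ 597. -206.] R 69.3
red n 1014 746 tip r 70.8 arrow 12.56 | clip n 920 r 90.5 ang 10.28 diff 2.28
[(0.96, np.int64(6650))]
disc z 120.77021489542008
bar n 29803 top z [261.464493   268.53870996]
bar ((591.8228149414062, -200.5780487060547), (19.85843276977539, 62.27149200439453), 8.073448181152344)
[-0.78720633 -0.45109247  0.00806045] [ 2.13537419 -3.82298163 -1.99234672]
red n 74 64 tip r 68.0 arrow 13.12 | clip n 86 r 89.1 ang 9.85 diff 3.27
```

View pics/w3.png

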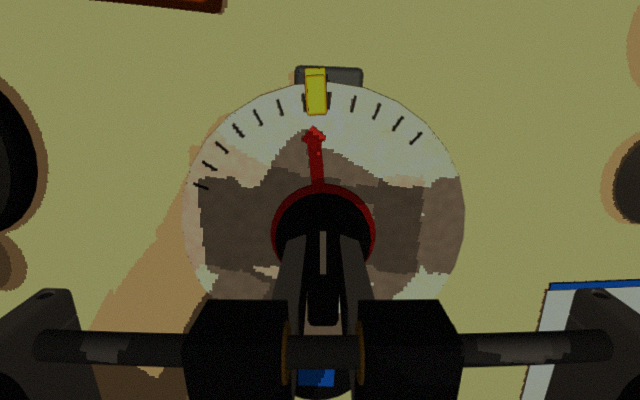

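{"api": "send_rows", "payload": {
  "plan": [
    {"travel":[0,0,0],"delta_rot":[0,0,7.5],"fingers":1},
    {"travel":[0,0,0],"delta_rot":[0,0,7.5],"fingers":1},
    {"travel":[0,0,0],"delta_rot":[0,0,7.5],"fingers":1},
    {"travel":[0,0,0],"delta_rot":[0,0,0],"fingers":1},
    {"travel":[0,0,0],"delta_rot":[0,0,0],"fingers":1}
  ]
}}

```text
clock: 7.18
eef_pos: [566.4, -204.2, 165.5]
eef_rot: [3.141, -0.0, -0.259]
wrist_force: [2.0, -3.9, -1.2]
finger_gap: 16.0
```

```bash
python3 look.py pics/w4.png; python3 -c "
from h import *
c=shot('side');meas(c,np.array([566.,-204.]))
c=shot('top');meas(c,np.array([566.,-204.]))"
```

```text
7.225 [ 566.4 -204.2  165.5] [ 1.7997e+02 -2.0000e-02 -1.4810e+01] 15.868873686608772 [-0.41  0.47  1.43 -0.    1.24  1.42]
blue_grip [([568.7, -199.1, 158.8], 0.75), ([571.5, -201.3, 0.1], 0.6)]
blue_tip [([634.6, -212.3, 125.8], 0.97)]
blue_mark [([632.6, -190.4, 125.6], 0.75)]
disc [ 503.2 -426.6] R 51.7
disc [ 579.  -209.1] R 83.4
red n 1369 761 tip r 70.8 arrow -9.52 | clip n 887 r 90.6 ang 10.62 diff -20.14
[]
disc z 120.77323123049297
bar n 29896 top z [261.4513934  268.52113467]
bar ((591.2987670898438, -210.36715698242188), (62.37834548950195, 19.927576065063477), 75.71697998046875)
red n 124 37 tip r 67.1 arrow -9.7 | clip n 39 r 89.6 ang 8.27 diff -17.97
red n 69 6 tip r 68.8 arrow -9.77 | clip n 61 r 92.2 ang 9.54 diff -19.31
```

{"api": "send_rows", "payload": {
  "plan": [
    {"travel":[0,0,0],"delta_rot":[0,0,-7],"fingers":1},
    {"travel":[0,0,0],"delta_rot":[0,0,-7],"fingers":1},
    {"travel":[0,0,0],"delta_rot":[0,0,-7],"fingers":1},
    {"travel":[0,0,0],"delta_rot":[0,0,-5],"fingers":1},
    {"travel":[0,0,0],"delta_rot":[0,0,-2],"fingers":1},
    {"travel":[0,0,0],"delta_rot":[0,0,0],"fingers":1},
    {"travel":[0,0,0],"delta_rot":[0,0,0],"fingers":1}
  ]
}}

```text
clock: 8.4
eef_pos: [566.4, -204.0, 165.4]
eef_rot: [3.141, -0.0, 0.229]
wrist_force: [1.9, -4.8, -1.9]
finger_gap: 16.2
```

```bash
python3 look.py pics/w5.png; python3 -c "
from h import *
c=shot('side');meas(c,np.array([566.,-204.]))
c=shot('top');meas(c,np.array([566.,-204.]))
import cv2
im=cv2.imread('pics/w5.png')[50:250,220:420];cv2.imwrite('pics/w5c.png',cv2.resize(im,(600,600),interpolation=cv2.INTER_CUBIC))"
```

```text
8.45 [ 566.4 -204.   165.5] [ 1.7998e+02 -1.0000e-02  1.3100e+01] 15.797661664632354 [-0.41  0.47  1.43 -0.    1.24  0.94]
blue_grip [([570.1, -201.6, 158.6], 0.85)]
blue_tip [([633.5, -194.7, 125.1], 0.94)]
blue_mark [([633.6, -192.1, 122.9], 0.77)]
disc [ 595.5 -204.9] R 70.4
red n 996 699 tip r 70.8 arrow 7.2 | clip n 921 r 90.6 ang 10.12 diff -2.92
[]
disc z 120.70499122864247
bar n 29847 top z [261.42559444 268.49272288]
bar ((591.5740966796875, -198.24325561523438), (19.547161102294922, 62.233890533447266), 13.227558135986328)
red n 105 33 tip r 66.6 arrow 7.42 | clip n 39 r 89.4 ang 8.23 diff -0.8
red n 70 68 tip r 68.5 arrow 7.89 | clip n 86 r 89.1 ang 9.93 diff -2.05
```

View pics/w5c.png

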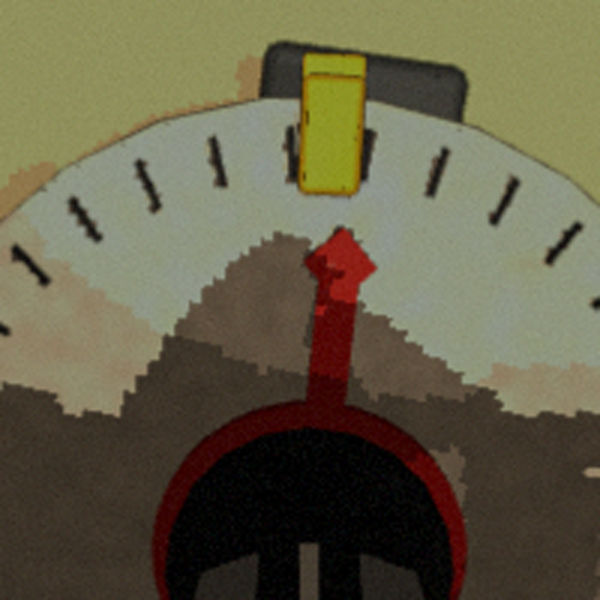

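{"api": "send_rows", "payload": {
  "plan": [
    {"travel":[0,0,0],"delta_rot":[0,0,-1.3],"fingers":1},
    {"travel":[0,0,0],"delta_rot":[0,0,-1.3],"fingers":1},
    {"travel":[0,0,0],"delta_rot":[0,0,0],"fingers":1},
    {"travel":[0,0,0],"delta_rot":[0,0,0],"fingers":1}
  ]
}}

```text
clock: 9.25
eef_pos: [566.4, -204.0, 165.5]
eef_rot: [3.141, -0.0, 0.274]
wrist_force: [2.1, -4.7, -1.3]
finger_gap: 15.5
```

```bash
python3 look.py pics/w6.png; python3 -c "
from h import *
c=shot('side');meas(c,np.array([566.,-204.]))
c=shot('top');meas(c,np.array([566.,-204.]))
import cv2
im=cv2.imread('pics/w6.png')[50:250,220:420];cv2.imwrite('pics/w6c.png',cv2.resize(im,(600,600),interpolation=cv2.INTER_CUBIC))"
```

```text
9.3 [ 566.4 -204.   165.5] [179.98  -0.    15.69] 15.8246090183739 [-0.41  0.47  1.43 -0.    1.24  0.89]
blue_grip [([565.6, -200.1, 158.6], 0.61)]
blue_tip [([634.9, -189.7, 126.4], 0.57)]
blue_mark [([636.2, -192.4, 123.0], 0.96)]
disc [ 604.5 -202.2] R 63.5
red n 1023 690 tip r 70.9 arrow 9.6 | clip n 923 r 90.6 ang 10.07 diff -0.47
[(0.59, np.int64(6567))]
disc z 120.75855244389074
bar n 29848 top z [261.47796275 268.53689704]
bar ((591.3654174804688, -197.22311401367188), (19.954242706298828, 62.21210861206055), 14.90891170501709)
red n 114 32 tip r 65.8 arrow 9.7 | clip n 39 r 89.4 ang 8.23 diff 1.47
red n 75 75 tip r 69.0 arrow 10.26 | clip n 86 r 89.1 ang 9.93 diff 0.33
```

View pics/w6c.png

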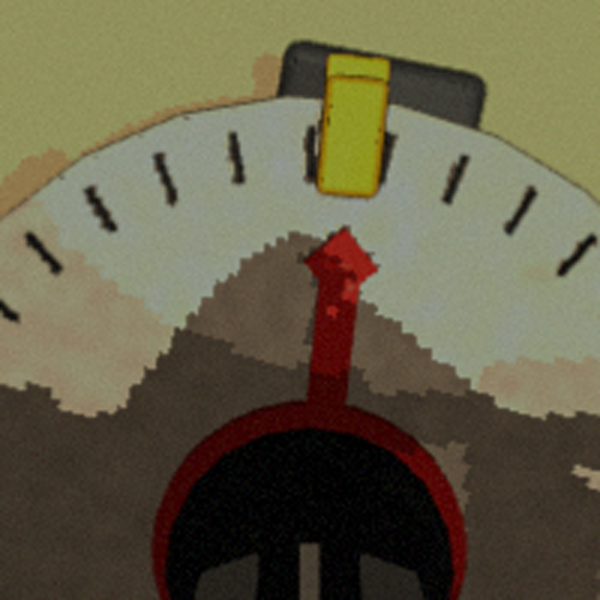

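{"api": "send_rows", "payload": {
  "plan": [
    {"travel":[0,0,0],"delta_rot":[0,0,0],"fingers":-1},
    {"travel":[0,0,0],"delta_rot":[0,0,0],"fingers":-1},
    {"travel":[0,0,0],"delta_rot":[0,0,0],"fingers":-1},
    {"travel":[0,0,0],"delta_rot":[0,0,0],"fingers":-1},
    {"travel":[0,0,0],"delta_rot":[0,0,0],"fingers":-1},
    {"travel":[0,0,0],"delta_rot":[0,0,0],"fingers":-1}
  ]
}}

```text
clock: 10.35
eef_pos: [566.3, -203.9, 165.5]
eef_rot: [3.142, -0.0, 0.275]
wrist_force: [-0.5, 0.1, 0.2]
finger_gap: 72.4
```

```bash
python3 look.py pics/w7.png
```

```text
10.4 [ 566.3 -203.9  165.5] [-180.     -0.     15.77] 76.5454025032986 [-0.41  0.47  1.43  0.    1.24  0.89]
blue_grip [([568.1, -199.9, 159.0], 0.74)]
blue_tip [([634.2, -189.0, 122.3], 0.74), ([637.1, -191.1, 123.0], 0.57)]
blue_mark [([634.1, -194.0, 121.4], 0.87), ([566.9, -198.2, -0.5], 0.2)]
disc [ 585.2 -203.4] R 79.0
red n 1352 762 tip r 70.9 arrow 9.6 | clip n 933 r 90.6 ang 10.06 diff -0.46
[(0.78, np.int64(8253))]
disc z 251.56212900496286
bar n 22834 top z [256.53324225 262.73145574]
bar ((585.2947998046875, -198.49649047851562), (22.10883331298828, 80.27068328857422), 15.690366744995117)
```

{"api": "send_rows", "payload": {
  "plan": [
    {"travel":[0,0,-20],"delta_rot":[0,0,0],"fingers":-1},
    {"travel":[0,0,-40],"delta_rot":[0,0,0],"fingers":-1},
    {"travel":[0,0,-40],"delta_rot":[0,0,0],"fingers":-1},
    {"travel":[-43,0,0],"delta_rot":[0,0,0],"fingers":-1},
    {"travel":[-43,0,0],"delta_rot":[0,0,0],"fingers":-1},
    {"travel":[0,0,0],"delta_rot":[0,0,0],"fingers":-1},
    {"travel":[0,0,0],"delta_rot":[0,0,0],"fingers":-1}
  ]
}}

```text
clock: 11.48
eef_pos: [484.0, -227.3, 265.7]
eef_rot: [3.141, -0.001, 0.275]
wrist_force: [0.2, -0.7, -0.3]
finger_gap: 93.9
```

```bash
python3 look.py pics/w8.png;  python3 -c "
from h import *
c=shot('side');meas(c,np.array([566.,-204.]))
c=shot('top');meas(c,np.array([566.,-204.]));meas(c,np.array([551.,179.6]))
import cv2
im=cv2.imread('pics/w8.png')[0:200,220:420];cv2.imwrite('pics/w8c.png',cv2.resize(im,(600,600),interpolation=cv2.INTER_CUBIC))"
```

```text
11.525 [ 484.2 -227.1  265.5] [ 1.80e+02 -1.00e-02  1.58e+01] 94.00947699736243 [-0.51  0.24  1.51  0.    1.4   0.79]
blue_grip [([635.2, -189.1, 124.5], 0.74), ([566.7, -199.7, 161.7], 0.59)]
blue_tip [([634.2, -190.4, 124.5], 0.96), ([568.3, -201.2, -0.3], 0.5)]
blue_mark [([632.6, -193.6, 123.4], 0.63)]
disc [ 468.1 -478.5] R 81.1
disc [ 575.4 -203. ] R 89.7
red n 1167 422 tip r 70.4 arrow 9.63 | clip n 0 r nan ang nan diff nan
[(0.63, np.int64(4275))]
disc z 358.94037508940994
bar n 1798 top z [181.12570479 182.5632119 ]
bar ((566.85693359375, -204.31298828125), (55.009239196777344, 16.016340255737305), 16.186113357543945)
red n 162 40 tip r 68.0 arrow 9.84 | clip n 36 r 90.0 ang 8.01 diff 1.83
red n 285 85 tip r 69.0 arrow 10.18 | clip n 83 r 89.0 ang 9.8 diff 0.38
red n 292 78 tip r 68.7 arrow -15.11 | clip n 78 r 89.6 ang 12.53 diff -27.65h.py:30: RuntimeWarning: Mean of empty slice.
  a=np.degrees(np.arctan2(*far.mean(0)[::-1])); b=np.degrees(np.arctan2(*yel.mean(0)[::-1]))
  ret = um.true_divide(
h.py:31: RuntimeWarning: Mean of empty slice.
  print('red n',len(red),len(far),'tip r',np.hypot(*far.T).max().round(1),'arrow',a.round(2),'| clip n',len(yel),'r',np.hypot(*yel.mean(0)).round(1),'ang',b.round(2),'diff',(a-b).round(2))
```

View pics/w8c.png

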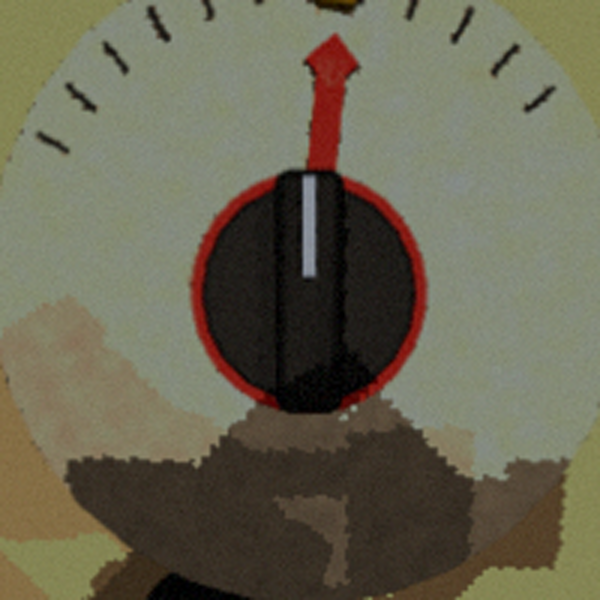

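```bash
python3 -c "
from cell import manip
print(manip.sign_off())"
```

```text
the job is handed in; nothing more can be done
None
```

The blue mill's red arrow is at the yellow clip, within about 0.5° by the closest camera. I gripped the knob and turned it clockwise until the arrow was about 20° past the clip (18–20° depending on the camera). I then turned it back anticlockwise to the clip, opened the gripper and backed away. The job was handed in after about 11.5 s on the robot's clock.

- **Arrow against the clip:** after letting go, the wrist camera read −0.5° and the top camera +0.4°. The close-up taken just before release also showed them lined up.
- **Disagreement:** the low-angle side camera read +1.8°. I put this down to my assumed clip height, because a clip about 3 mm higher would bring it into line with the others. I did not measure that height.
- **Slack:** the bar stands about 6° (0.1 rad) anticlockwise of the arrow, so the slack is at its anticlockwise end. The arrow did not move when the knob was released.
- **Forces:** the wrist force readings stayed around 5 N or less.
- **Green mill:** the arm never went near it. I measured its arrow only at the end, so there is no before-and-after angle comparison.

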